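# Raise a tin under the chuck of a bench can seamer and hold the cam lever at full lift

## Robot

A 6-joint arm with a two-finger parallel gripper is mounted at the origin on a cart in front of the work surface, level with it; the furniture and walls round the work are solid. World frame = base frame: x ahead of the robot, y to its left, z up, the work surface at z = 0. Lengths are in m, angles in rad, forces in N, time in s.
With the tool pointing down it reaches from about 0.4 to 0.825 m from the base axis. Payload 7 kg.
Tool frame: the origin (TCP) lies on the front face of the gripper's body, between the roots of the fingers; the fingertips stand 66 mm ahead of it and the grasp point (between the pads) lies 47 mm ahead of it; z points along the fingers, y is the line along which they close (so a half turn about z gives the same grasp; the last joint's range is limited). The gripper opens to 88 mm and grips with 3 to 60 N. Pads are 19 mm wide; open, the fingers measure 130 mm over their backs; the gripper's body (78 mm by 193 mm) begins 47 mm behind the grasp point.
Start: joints at [1.42, 0.359, 0.012, 0, -1.224, -0.288], TCP at [0.287, 0.611, 0.292] pointing down, gripper open.
Joint ranges: [-3.07, 3.07], [-1.43, 2.12], [-1.02, 1.25], [-3.03, 1.67], [-3.05, -0], [-3.03, 3.03]. Speed limits (rad/s): [2.39, 2.39, 3.01, 3.14, 3.14, 3.14].

## Interface

Orientations are given as [roll, pitch, yaw] about the fixed x, y, z axes, in that order (R = Rz(yaw) Ry(pitch) Rx(roll)).
In Python, from station import arm gives the robot as it stands. The module is installed in compiled form; this text tells all that it offers.
- The arm moves only by the tool move_arm, never from a script. Its argument "increments" is a list of rows, each an object of numbers: "jaw": the gripper command: -1 is shut, 1 is fully open, values between are in proportion; "dx", "dy", "dz": the shift along the tool's x, y, z in m; "twist": the turn about the tool's z in rad. A call has 1 to 12 rows; each row shifts and turns the commanded pose from where the row before left it, along the tool's axes as they then stand; what a row does not reach is not made up. A row lasts 1/12 s, in which the tool goes at most 41.7 mm and 7.16 degrees, less where a joint would pass 70% of its speed; a pose out of reach is approached as far as the arm can. A call is refused whole if a number of a shift passes 0.0417 or a number of a turn 0.125, either way. A call with a gripper value outside its range is refused whole. The fingers move at their own pace and stop on an object; "force" is the grip in N (left out, the last holds). Time passes only in rows, so rows that do not move let the fingers close. It gives the time, the measured TCP pose, the force, the opening and the grip force at its end, in the units of the state.
- arm.get_state(): the state, without advancing time (a new reading comes with each control period).
- arm.grab_frame(name): name is "scene" or "top" or "wrist"; returns the picture (420x560x3 uint8, blue, green, red); there is no depth.
- arm.camera_info(name): a dict with "K" (3x3 intrinsics, pixels), "extrinsics" (4x4, takes a point from camera to world coordinates). Camera axes: x right, y down, z forward; pixel columns grow to the right and rows downward; lengths in m; the calibration is good to about 2 mm. A picture is of the moment at which its call begins: read the wrist's pose just before it. camera_info takes no time and is no camera call; for the wrist camera it gives the pose at the moment of the call.
- arm.job_done(): hands the job in; it is judged then, once.
Trained networks look in the newest picture that a camera, given by its name, has taken for a name from the list of things; names that differ only in an ending like _2 or _b are one class to them, and where a whole thing is asked for, a point or a joint stands for the part that bears it (a point fixed in the world has none). Each returns a list of dicts, best first, with "score" (0 to 1); they miss things now and then, are a little off and sometimes report something else, mostly with a low value. They report only what shows in the picture. A call takes as long as a camera call. They do not tell look-alikes from the thing itself.
- arm.find_in(camera, name): "position" ([x, y, z] in m, in world coordinates, good to about 4 mm: the middle of the surface that is visible of it).
- arm.silhouettes(camera, name): "pixels" (420x560 bool, what is visible of it).
- arm.pinpoint(camera, name): "position" ([x, y, z] in m, in world coordinates, good to about 4 mm: a listed point, or the origin of a listed thing).
The state is a dict: "t": time; "q": joint angles; "qd": joint speeds; "joint_efforts": joint torques, N m; "eef_pos": TCP position; "ee_rot": TCP orientation; "force": force on the tool from outside, world axes, zero at the start; "moment": the same for the moment, N m; "width": finger opening in m; "gripper_force": force on a finger pad.
Only numpy, scipy, OpenCV 4.12 (cv2) and the standard library are available. Lean on these libraries where they do the work, as an engineer would, in place of code of your own. Each camera call takes 0.05 s, during which the arm holds its last target. There are 200 camera calls.

## Task

Get the bench can seamer ready to close the tin that stands on its lift plate: first wind the handwheel on top clockwise (seen from above), about one full turn, until it comes up against its stop, which swings the seaming roll clear of the tin. Then take the lift lever at the machine's side by its handle and swing it up to the highest point of its cam, where the lever stands straight up and the tin is pressed firmly under the chuck; the lever springs back if let go and the tin drops again if it goes past the top, so finish while still holding it there. Leave the other tins and the stack of tin ends where they are.

Things in the scene. Friction and masses are not known exactly. Their poses are not given: they have to be found in the camera images.
- seamer: the bench can seamer, a grey machine fixed to the table: base 250 x 160 mm, round column at the rear, head reaching forward over the tin, top of the head at 216 mm. Origin on the table straight below the chuck and wheel axis; x points to the machine's rear (column), y to its left, z up. Base from x -90 to +160 mm, y -80 to +80 mm; rear of the head at x +210 mm
- handwheel (a joint): angle (rad) of the solid disc handwheel (120 mm diameter, flat, on top of the head, rim top at 236 mm): grows as it is turned clockwise seen from above; 6.6 is the end stop. It starts between 0 and 0.3 and stays where it is left; about 0.12 N m of friction (some 3 N at the handle). Through a gear it swings the seaming roll outward
- wheel_axis (a point): point on the vertical axis of the handwheel at the height of wheel_grip (265 mm above the table)
- wheel_grip (a point): grip point of the handwheel's upright black handle: 19 mm diameter, 46 mm tall, 239 to 285 mm above the table, 47 mm from the wheel axis; the point lies on its centre line 26 mm above its foot. The handle revolves on its own pin, so it can be gripped and led round without turning the gripper. At joint 0 it stands toward the machine's front (-x)
- lift_lever (a joint): angle (rad) of the cam lift lever on the machine's right (-y) side: 0 = rest, level, pointing to the machine's front (-x); grows as its end rises; 1.571 = straight up = highest lift; 2.2 = end stop past the top, where the tin has sunk again. A spring pulls it back to 0: 3 to 7 N at the handle. Its cam lifts the ram by 18.5 mm x sin(angle) - 4.5 mm, never below 0
- lever_hinge (a point): fixed point on the lever's axis, 48 mm above the table, in the vertical plane in which lever_grip swings
- lever_grip (a point): grip point on the lever's black handle, a level round bar of 21 mm diameter, 72 mm long, along the machine's -y from the lever's end, 115 mm from the lever's axis; on its centre line, 45 mm from its inner end. At rest 48 mm above the table, lever up 163 mm. The sleeve revolves on its pin: grip it from above across the bar and lead it in an arc without tilting
- lever_handle: the same revolving sleeve of the lever as a body; origin at its inner end on the bar's centre line
- lifter (a joint): lift (m) of the ram under the lift plate, 0 down, 0.014 at the cam's highest point (about 0.0135 under load). The plate rides on the ram on a spring of 4 N/mm, which gives about 3 mm once the tin meets the chuck
- chuck: the fixed steel chuck disc under the head, 62 mm diameter, underside (origin) 150.5 mm above the table, straight above the tin
- tin: the plain steel tin, 73 mm diameter, 58 mm tall, loose, with its end laid on, standing in the recess of the lift plate (plate top 85 mm above the table at rest); origin at the centre of its underside
- tin_b: a waiting plain tin, same size, loose on the table to the left; origin at the centre of its underside; not to be disturbed
- tin_c: another waiting plain tin, same size, loose on the table to the left; origin at the centre of its underside; not to be disturbed
- tin_ends: a stack of loose tin ends, 73 mm diameter, 23 mm tall, on the table to the left; origin at the centre of its underside; not to be disturbed
There are look-alikes about, which are no part of the job. What is shaped like the tin but green is not meant.

How it is judged:
By the outcome, as a careful person would: the job done as asked, in the order asked, and still so for the second after the job is handed in, while the arm keeps its last pose, push and grip.
It also fails if it takes over 72 s, if anything falls off the work surface, if the arm or the gripper's body presses on something with over 40 N, if the wrist force passes 120 N, or if a joint passes its speed limit or range.

## Working session

There is one attempt and no reset: what is moved stays moved. The work goes in short steps, Python scripts to look and compute and a tool call to move; the robot and the scene stay as the last step left them, time stands still between calls to the robot, and variables do not carry over. Pictures are saved under pics/ and viewed, at most 10 in all, crops included, and the job is handed in when it is done.

Besides the shell and the picture viewer there is one more tool, called after "Call:" by a JSON object that holds its "api" and its "payload", one argument or row to a line. move_arm: Moves the arm, as the interface text tells. Its arguments: {"type":"object","properties":{"increments":{"type":"array"},"force":{"type":"number"}},"required":["increments"]}

```bash
mkdir -p pics
cat > h.py <<'E'
from station import arm
import numpy as np, cv2
def look(c,names,save=None):
    im=arm.grab_frame(c)
    if save: cv2.imwrite('pics/'+save,im)
    for n in names:
        for f in ('pinpoint',):
            for d in getattr(arm,f)(c,n)[:3]:
                print(c,n,np.round(d['position'],4),round(d['score'],2))
E
python3 - <<'E'
from h import *
s=arm.get_state();print({k:np.round(v,3) for k,v in s.items()})
for c in('scene','top'):
    look(c,['seamer','wheel_axis','wheel_grip','lever_hinge','lever_grip','lever_handle','chuck','tin','tin_ends'],c+'0.png')
a=cv2.imread('pics/scene0.png');b=cv2.imread('pics/top0.png')
cv2.imwrite('pics/both.png',cv2.resize(np.vstack([a,b]),(400*2,1200))[:, :])
E
```

```text
{'t': np.float64(0.0), 'q': array([ 1.42 ,  0.359,  0.011, -0.   , -1.224, -0.288]), 'qd': array([-0.002, -0.001, -0.002,  0.002, -0.001,  0.001]), 'joint_efforts': array([ 2.0000e-03, -5.8272e+01,  2.9304e+01,  6.9960e+00,  7.0000e-03,
       -0.0000e+00]), 'eef_pos': array([0.287, 0.611, 0.291]), 'ee_rot': array([ 3.14 , -0.   , -0.439]), 'force': array([ 1.067, -0.51 ,  0.007]), 'moment': array([ 0.049, -0.02 , -0.007]), 'gripper_force': np.float64(0.0), 'width': np.float64(0.088)}
scene seamer [0.6005 0.0979 0.0035] 0.92
scene wheel_axis [0.6016 0.0977 0.2687] 0.59
scene wheel_grip [0.5567 0.1014 0.2638] 0.51
scene lever_hinge [ 0.6093 -0.0216  0.044 ] 0.72
scene lever_grip [ 0.4972 -0.0275  0.0481] 0.48
scene lever_handle [0.4955 0.013  0.0488] 0.78
scene chuck [0.6021 0.0969 0.1517] 0.48
scene tin [4.748e-01 4.050e-01 1.000e-04] 0.95
scene tin [ 0.6611  0.2672 -0.0033] 0.89
scene tin [ 5.825e-01  3.814e-01 -4.000e-04] 0.87
scene tin_ends [0.3656 0.3763 0.0004] 0.61
top seamer [ 5.99e-01  9.75e-02 -4.00e-04] 0.92
top wheel_axis [0.601  0.0968 0.2633] 0.95
top wheel_axis [0.5574 0.1029 0.2678] 0.22
top lever_hinge [ 0.6106 -0.026   0.0451] 0.75
top lever_grip [ 0.493  -0.0274  0.0459] 0.77
top lever_handle [0.4913 0.0147 0.051 ] 0.6
top tin [0.6637 0.2665 0.0013] 0.9
top tin [ 0.5767  0.3813 -0.0052] 0.89
top tin [0.4772 0.4052 0.0015] 0.87
top tin_ends [ 0.367   0.3758 -0.001 ] 0.94
```

View pics/scene0.png

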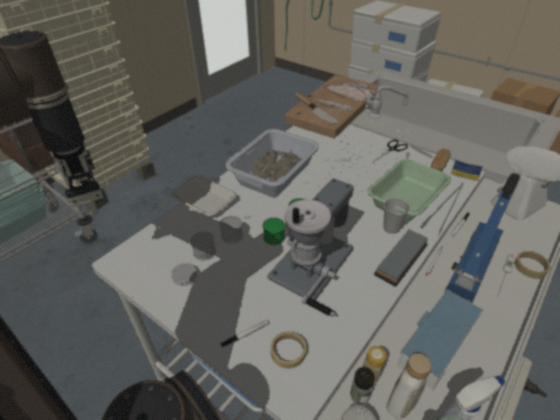

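View pics/top0.png

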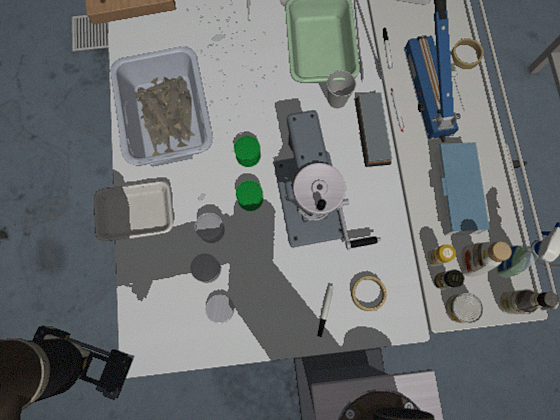

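The pictures show the seamer in the middle of the table: wheel at about (320,187) in the top view, its black handle at (320,203), and the lever handle at (362,242). The tins, ends and green look-alikes are to the left, and the network points agree with this. I'll rise, turn to yaw -90° and go over the wheel handle.

Call:
{"api": "move_arm", "payload": {
  "increments": [
    {"dz": -0.012, "twist": 0.113, "jaw": 1},
    {"dz": -0.012, "twist": 0.113},
    {"dz": -0.012, "twist": 0.113},
    {"dz": -0.012, "twist": 0.113},
    {"dz": -0.012, "twist": 0.113},
    {"dz": -0.012, "twist": 0.113},
    {"dz": -0.012, "twist": 0.113},
    {"dz": -0.012, "twist": 0.113},
    {"dz": -0.006, "twist": 0.113},
    {"twist": 0.113},
    {},
    {}
  ]
}}

```text
$.increments[0]: bad value
```

Call:
{"api": "move_arm", "payload": {
  "increments": [
    {"dx": 0.012, "dy": -0.006},
    {"dx": 0.024, "dy": -0.0125},
    {"dx": 0.024, "dy": -0.0125},
    {"dx": 0.024, "dy": -0.0125},
    {"dx": 0.024, "dy": -0.0125},
    {"dx": 0.024, "dy": -0.0125},
    {"dx": 0.024, "dy": -0.0125},
    {"dx": 0.024, "dy": -0.0125},
    {"dx": 0.024, "dy": -0.0125},
    {"dx": 0.024, "dy": -0.0125},
    {"dx": 0.024, "dy": -0.0125},
    {"dx": 0.024, "dy": -0.0125}
  ]
}}

```text
$.increments[0]: bad value
```

Call:
{"api": "move_arm", "payload": {
  "increments": [
    {"dx": 0.024, "dy": -0.0125},
    {"dx": 0.024, "dy": -0.0125},
    {"dx": 0.024, "dy": -0.0125},
    {"dx": 0.024, "dy": -0.0125},
    {"dx": 0.024, "dy": -0.0125},
    {"dx": 0.024, "dy": -0.0125},
    {"dx": 0.024, "dy": -0.0125},
    {"dx": 0.024, "dy": -0.0125},
    {"dx": 0.024, "dy": -0.0125},
    {"dx": 0.017, "dy": -0.0125},
    {},
    {}
  ]
}}

```text
$.increments[0]: bad value
```

Run:
```python
from h import *
s=arm.get_state();print({k:np.round(s[k],4) for k in('t','eef_pos','ee_rot','force','q')})
look('wrist',['seamer','wheel_axis','wheel_grip','lever_hinge','lever_grip'],'w1.png')
```

```text
{'t': np.float64(1.0), 'eef_pos': array([0.2868, 0.611 , 0.2922]), 'ee_rot': array([-3.1416,  0.    , -0.4388]), 'force': array([ 0.5415, -0.0691, -0.5208]), 'q': array([ 1.4201,  0.3586,  0.0119, -0.    , -1.2241, -0.2881])}
```

View pics/w1.png

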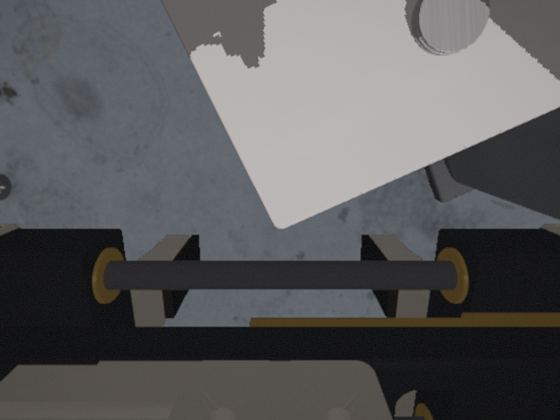

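The move was refused, so this picture is still the start pose, with only a table corner and a tin end stack at (450,20). Rows evidently need every key.

Call:
{"api": "move_arm", "payload": {
  "increments": [
    {"jaw": 1, "dx": 0, "dy": 0, "dz": -0.012, "twist": 0.113},
    {"jaw": 1, "dx": 0, "dy": 0, "dz": -0.012, "twist": 0.113},
    {"jaw": 1, "dx": 0, "dy": 0, "dz": -0.012, "twist": 0.113},
    {"jaw": 1, "dx": 0, "dy": 0, "dz": -0.012, "twist": 0.113},
    {"jaw": 1, "dx": 0, "dy": 0, "dz": -0.012, "twist": 0.113},
    {"jaw": 1, "dx": 0, "dy": 0, "dz": -0.012, "twist": 0.113},
    {"jaw": 1, "dx": 0, "dy": 0, "dz": -0.012, "twist": 0.113},
    {"jaw": 1, "dx": 0, "dy": 0, "dz": -0.012, "twist": 0.113},
    {"jaw": 1, "dx": 0, "dy": 0, "dz": -0.006, "twist": 0.113},
    {"jaw": 1, "dx": 0, "dy": 0, "dz": 0, "twist": 0.113},
    {"jaw": 1, "dx": 0, "dy": 0, "dz": 0, "twist": 0}
  ]
}}

```text
t: 2.22
eef_pos: [0.2868, 0.6111, 0.3948]
ee_rot: [-3.141, 0.001, -1.574]
force: [0.3, 0.8, -0.1]
width: 0.0878
gripper_force: 0.0
```

Call:
{"api": "move_arm", "payload": {
  "increments": [
    {"jaw": 1, "dx": 0.012, "dy": -0.006, "dz": 0, "twist": 0},
    {"jaw": 1, "dx": 0.024, "dy": -0.0125, "dz": 0, "twist": 0},
    {"jaw": 1, "dx": 0.024, "dy": -0.0125, "dz": 0, "twist": 0},
    {"jaw": 1, "dx": 0.024, "dy": -0.0125, "dz": 0, "twist": 0},
    {"jaw": 1, "dx": 0.024, "dy": -0.0125, "dz": 0, "twist": 0},
    {"jaw": 1, "dx": 0.024, "dy": -0.0125, "dz": 0, "twist": 0},
    {"jaw": 1, "dx": 0.024, "dy": -0.0125, "dz": 0, "twist": 0},
    {"jaw": 1, "dx": 0.024, "dy": -0.0125, "dz": 0, "twist": 0},
    {"jaw": 1, "dx": 0.024, "dy": -0.0125, "dz": 0, "twist": 0},
    {"jaw": 1, "dx": 0.024, "dy": -0.0125, "dz": 0, "twist": 0},
    {"jaw": 1, "dx": 0.024, "dy": -0.0125, "dz": 0, "twist": 0},
    {"jaw": 1, "dx": 0.024, "dy": -0.0125, "dz": 0, "twist": 0}
  ]
}}

```text
t: 3.22
eef_pos: [0.4311, 0.3334, 0.394]
ee_rot: [3.142, -0.0, -1.564]
force: [0.7, 0.4, 0.6]
width: 0.0876
gripper_force: 0.0
```

Call:
{"api": "move_arm", "payload": {
  "increments": [
    {"jaw": 1, "dx": 0.024, "dy": -0.0125, "dz": 0, "twist": 0},
    {"jaw": 1, "dx": 0.024, "dy": -0.0125, "dz": 0, "twist": 0},
    {"jaw": 1, "dx": 0.024, "dy": -0.0125, "dz": 0, "twist": 0},
    {"jaw": 1, "dx": 0.024, "dy": -0.0125, "dz": 0, "twist": 0},
    {"jaw": 1, "dx": 0.024, "dy": -0.0125, "dz": 0, "twist": 0},
    {"jaw": 1, "dx": 0.024, "dy": -0.0125, "dz": 0, "twist": 0},
    {"jaw": 1, "dx": 0.024, "dy": -0.0125, "dz": 0, "twist": 0},
    {"jaw": 1, "dx": 0.024, "dy": -0.0125, "dz": 0, "twist": 0},
    {"jaw": 1, "dx": 0.024, "dy": -0.0125, "dz": 0, "twist": 0},
    {"jaw": 1, "dx": 0.017, "dy": -0.0125, "dz": 0, "twist": 0},
    {"jaw": 1, "dx": 0, "dy": 0, "dz": 0, "twist": 0},
    {"jaw": 1, "dx": 0, "dy": 0, "dz": 0, "twist": 0}
  ]
}}

```text
t: 4.22
eef_pos: [0.5563, 0.1012, 0.3936]
ee_rot: [3.141, -0.0, -1.568]
force: [0.7, 0.1, 0.4]
width: 0.0877
gripper_force: 0.0
```

Run:
```python
from h import *
s=arm.get_state();print({k:np.round(s[k],4) for k in('t','eef_pos','ee_rot','force','q')})
look('wrist',['seamer','wheel_axis','wheel_grip','lever_hinge','lever_grip'],'w2.png')
```

```text
{'t': np.float64(4.2167), 'eef_pos': array([0.5563, 0.1012, 0.3936]), 'ee_rot': array([ 3.1407e+00, -4.0000e-04, -1.5680e+00]), 'force': array([0.7347, 0.0873, 0.3571]), 'q': array([ 5.2600e-01,  1.2890e-01, -6.5000e-02, -1.0000e-04, -1.3779e+00,
       -5.2310e-01])}
wrist wheel_axis [0.5977 0.0981 0.2691] 0.96
wrist wheel_grip [0.5545 0.1052 0.2615] 0.65
wrist lever_grip [ 0.4912 -0.0323  0.0512] 0.97
```

View pics/w2.png

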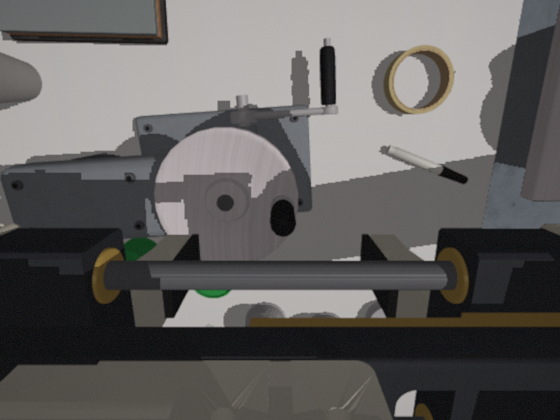

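The handle shows at (283,218) with its hub at (225,202), and the lever with its handle at (328,75). I'll check these by back-projection.

```bash
cat >> h.py <<'E'
def bp(c,uv,z):
    I=arm.camera_info(c);K=np.array(I['K']);T=np.array(I['extrinsics'])
    d=T[:3,:3]@np.linalg.inv(K)@[uv[0],uv[1],1];o=T[:3,3]
    return np.round(o+d*(z-o[2])/d[2],4)
E
python3 - <<'E'
from h import *
print('hub',bp('wrist',(225,202),.239),'top',bp('wrist',(283,214),.285),'foot',bp('wrist',(283,228),.241))
im=cv2.imread('pics/w2.png')
g=cv2.cvtColor(im,cv2.COLOR_BGR2GRAY)[190:245,262:305]
ys,xs=np.where(g<45);print(xs.min()+262,xs.max()+262,ys.min()+190,ys.max()+190)
print('rim',bp('wrist',(155,198),.236),bp('wrist',(298,198),.236))
print('lever',bp('wrist',(328,45),.048),bp('wrist',(328,103),.048))
for u,v in((138,120),(310,108),(310,208)):print(bp('wrist',(u,v),.04))
E
```

```text
hub [0.6028 0.0998 0.239 ] top [0.5555 0.0956 0.285 ] foot [0.555  0.1216 0.241 ]
270 302 199 235
rim [0.6612 0.0974 0.236 ] [0.5426 0.097  0.236 ]
lever [ 0.4967 -0.0574  0.048 ] [0.4935 0.0135 0.048 ]
[0.7543 0.0366 0.04  ]
[0.5168 0.0198 0.04  ]
[0.5126 0.1625 0.04  ]
```

Call:
{"api": "move_arm", "payload": {
  "increments": [
    {"jaw": -0.2, "dx": -0.001, "dy": 0.001, "dz": 0, "twist": 0},
    {"jaw": -0.2, "dx": -0.001, "dy": 0, "dz": 0.005, "twist": 0},
    {"jaw": -0.2, "dx": 0, "dy": 0, "dz": 0.005, "twist": 0},
    {"jaw": -0.2, "dx": 0, "dy": 0, "dz": 0.005, "twist": 0},
    {"jaw": -0.2, "dx": 0, "dy": 0, "dz": 0.01, "twist": 0},
    {"jaw": -0.2, "dx": 0, "dy": 0, "dz": 0.01, "twist": 0},
    {"jaw": -0.2, "dx": 0, "dy": 0, "dz": 0.01, "twist": 0},
    {"jaw": -0.2, "dx": 0, "dy": 0, "dz": 0.01, "twist": 0},
    {"jaw": -0.2, "dx": 0, "dy": 0, "dz": 0.01, "twist": 0},
    {"jaw": -0.2, "dx": 0, "dy": 0, "dz": 0.01, "twist": 0},
    {"jaw": -0.2, "dx": 0, "dy": 0, "dz": 0.007, "twist": 0},
    {"jaw": -0.2, "dx": 0, "dy": 0, "dz": 0, "twist": 0}
  ]
}}

```text
t: 5.52
eef_pos: [0.5546, 0.1043, 0.3101]
ee_rot: [3.139, -0.001, -1.569]
force: [-0.3, -0.1, 0.2]
width: 0.035
gripper_force: 0.0
```

Call:
{"api": "move_arm", "payload": {
  "increments": [
    {"jaw": -1, "dx": 0, "dy": 0, "dz": 0, "twist": 0},
    {"jaw": -1, "dx": 0, "dy": 0, "dz": 0, "twist": 0},
    {"jaw": -1, "dx": 0, "dy": 0, "dz": 0, "twist": 0},
    {"jaw": -1, "dx": 0, "dy": 0, "dz": 0, "twist": 0},
    {"jaw": -1, "dx": 0, "dy": 0, "dz": 0, "twist": 0},
    {"jaw": -1, "dx": 0, "dy": 0, "dz": 0, "twist": 0}
  ],
  "force": 25
}}

```text
t: 6.02
eef_pos: [0.5544, 0.1045, 0.3127]
ee_rot: [3.14, 0.0, -1.569]
force: [-5.8, 0.3, 3.0]
width: 0.018
gripper_force: 25.0
```

Run:
```python
from h import *
look('top',['wheel_axis','wheel_grip'])
look('scene',['wheel_axis','wheel_grip'])
look('wrist',['wheel_axis','wheel_grip'],'w3.png')
```

```text
scene wheel_axis [0.6045 0.098  0.2665] 0.56
scene wheel_grip [0.5597 0.1034 0.264 ] 0.53
wrist wheel_grip [0.5527 0.1041 0.264 ] 0.85
```

View pics/w3.png

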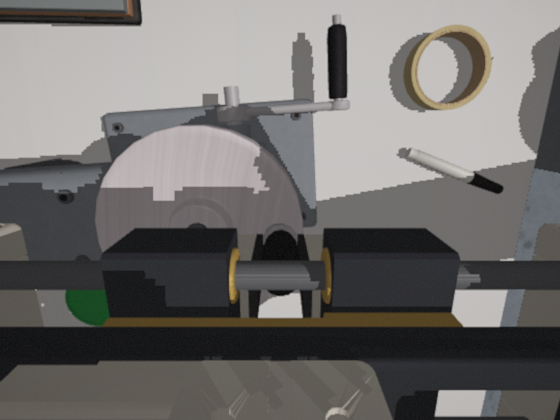

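The fingers hold the black handle at (280,255), width 18 mm. Next, the table of increments for the circle.

Run:
```python
import numpy as np
a=0.14+0.16*np.arange(43);R=.047
d=np.c_[-R*np.diff(np.sin(a)),R*np.diff(np.cos(a))]
for i,r in enumerate(d): print(i+1,round(a[i+1],2),np.round(r,4))
```

```text
1 0.3 [-0.0073 -0.0016]
2 0.46 [-0.007  -0.0028]
3 0.62 [-0.0064 -0.0039]
4 0.78 [-0.0057 -0.0048]
5 0.94 [-0.0049 -0.0057]
6 1.1 [-0.0039 -0.0064]
7 1.26 [-0.0029 -0.0069]
8 1.42 [-0.0017 -0.0073]
9 1.58 [-0.0005 -0.0075]
10 1.74 [ 0.0007 -0.0075]
11 1.9 [ 0.0019 -0.0073]
12 2.06 [ 0.003  -0.0069]
13 2.22 [ 0.004  -0.0063]
14 2.38 [ 0.005  -0.0056]
15 2.54 [ 0.0058 -0.0047]
16 2.7 [ 0.0065 -0.0037]
17 2.86 [ 0.007  -0.0027]
18 3.02 [ 0.0074 -0.0015]
19 3.18 [ 0.0075 -0.0003]
20 3.34 [0.0075 0.0009]
21 3.5 [0.0072 0.0021]
22 3.66 [0.0068 0.0032]
23 3.82 [0.0062 0.0042]
24 3.98 [0.0055 0.0052]
25 4.14 [0.0046 0.006 ]
26 4.3 [0.0036 0.0066]
27 4.46 [0.0025 0.0071]
28 4.62 [0.0013 0.0074]
29 4.78 [0.0001 0.0075]
30 4.94 [-0.0011  0.0074]
31 5.1 [-0.0023  0.0072]
32 5.26 [-0.0034  0.0067]
33 5.42 [-0.0044  0.0061]
34 5.58 [-0.0053  0.0053]
35 5.74 [-0.0061  0.0044]
36 5.9 [-0.0067  0.0034]
37 6.06 [-0.0072  0.0022]
38 6.22 [-0.0074  0.0011]
39 6.38 [-0.0075 -0.0001]
40 6.54 [-0.0074 -0.0013]
41 6.7 [-0.0071 -0.0025]
42 6.86 [-0.0066 -0.0036]
```

Call:
{"api": "move_arm", "payload": {
  "increments": [
    {"jaw": -1, "dx": -0.0073, "dy": -0.0016, "dz": 0, "twist": 0},
    {"jaw": -1, "dx": -0.007, "dy": -0.0028, "dz": 0, "twist": 0},
    {"jaw": -1, "dx": -0.0064, "dy": -0.0039, "dz": 0, "twist": 0},
    {"jaw": -1, "dx": -0.0057, "dy": -0.0048, "dz": 0, "twist": 0},
    {"jaw": -1, "dx": -0.0049, "dy": -0.0057, "dz": 0, "twist": 0},
    {"jaw": -1, "dx": -0.0039, "dy": -0.0064, "dz": 0, "twist": 0}
  ]
}}

```text
t: 6.97
eef_pos: [0.5793, 0.1408, 0.3128]
ee_rot: [3.14, 0.002, -1.568]
force: [-5.9, 3.6, 2.6]
width: 0.0182
gripper_force: 25.0
```

Call:
{"api": "move_arm", "payload": {
  "increments": [
    {"jaw": -1, "dx": -0.0029, "dy": -0.0069, "dz": 0, "twist": 0},
    {"jaw": -1, "dx": -0.0017, "dy": -0.0073, "dz": 0, "twist": 0},
    {"jaw": -1, "dx": -0.0005, "dy": -0.0075, "dz": 0, "twist": 0},
    {"jaw": -1, "dx": 0.0007, "dy": -0.0075, "dz": 0, "twist": 0},
    {"jaw": -1, "dx": 0.0019, "dy": -0.0073, "dz": 0, "twist": 0},
    {"jaw": -1, "dx": 0.003, "dy": -0.0069, "dz": 0, "twist": 0}
  ]
}}

```text
t: 7.47
eef_pos: [0.6241, 0.1402, 0.3128]
ee_rot: [-3.141, 0.001, -1.568]
force: [-3.9, 3.2, 2.8]
width: 0.0187
gripper_force: 25.0
```

Call:
{"api": "move_arm", "payload": {
  "increments": [
    {"jaw": -1, "dx": 0.004, "dy": -0.0063, "dz": 0, "twist": 0},
    {"jaw": -1, "dx": 0.005, "dy": -0.0056, "dz": 0, "twist": 0},
    {"jaw": -1, "dx": 0.0058, "dy": -0.0047, "dz": 0, "twist": 0},
    {"jaw": -1, "dx": 0.0065, "dy": -0.0037, "dz": 0, "twist": 0},
    {"jaw": -1, "dx": 0.007, "dy": -0.0027, "dz": 0, "twist": 0},
    {"jaw": -1, "dx": 0.0074, "dy": -0.0015, "dz": 0, "twist": 0}
  ]
}}

```text
t: 7.97
eef_pos: [0.6481, 0.1026, 0.3127]
ee_rot: [3.141, -0.0, -1.569]
force: [-8.5, 2.0, 8.7]
width: 0.0185
gripper_force: 25.0
```

Call:
{"api": "move_arm", "payload": {
  "increments": [
    {"jaw": -1, "dx": 0.0075, "dy": -0.0003, "dz": 0, "twist": 0},
    {"jaw": -1, "dx": 0.0075, "dy": 0.0009, "dz": 0, "twist": 0},
    {"jaw": -1, "dx": 0.0072, "dy": 0.0021, "dz": 0, "twist": 0},
    {"jaw": -1, "dx": 0.0068, "dy": 0.0032, "dz": 0, "twist": 0},
    {"jaw": -1, "dx": 0.0062, "dy": 0.0042, "dz": 0, "twist": 0},
    {"jaw": -1, "dx": 0.0055, "dy": 0.0052, "dz": 0, "twist": 0}
  ]
}}

```text
t: 8.47
eef_pos: [0.6326, 0.0639, 0.3127]
ee_rot: [-3.142, 0.003, -1.569]
force: [-7.4, 15.1, 8.3]
width: 0.0181
gripper_force: 25.0
```

Call:
{"api": "move_arm", "payload": {
  "increments": [
    {"jaw": -1, "dx": 0.0046, "dy": 0.006, "dz": 0, "twist": 0},
    {"jaw": -1, "dx": 0.0036, "dy": 0.0066, "dz": 0, "twist": 0},
    {"jaw": -1, "dx": 0.0025, "dy": 0.0071, "dz": 0, "twist": 0},
    {"jaw": -1, "dx": 0.0013, "dy": 0.0074, "dz": 0, "twist": 0},
    {"jaw": -1, "dx": 0.0001, "dy": 0.0075, "dz": 0, "twist": 0},
    {"jaw": -1, "dx": -0.0011, "dy": 0.0074, "dz": 0, "twist": 0}
  ]
}}

```text
t: 8.97
eef_pos: [0.5926, 0.0527, 0.3128]
ee_rot: [-3.137, 0.003, -1.569]
force: [5.2, 8.1, -0.4]
width: 0.018
gripper_force: 25.0
```

Call:
{"api": "move_arm", "payload": {
  "increments": [
    {"jaw": -1, "dx": -0.0023, "dy": 0.0072, "dz": 0, "twist": 0},
    {"jaw": -1, "dx": -0.0034, "dy": 0.0067, "dz": 0, "twist": 0},
    {"jaw": -1, "dx": -0.0044, "dy": 0.0061, "dz": 0, "twist": 0},
    {"jaw": -1, "dx": -0.0053, "dy": 0.0053, "dz": 0, "twist": 0},
    {"jaw": -1, "dx": -0.0061, "dy": 0.0044, "dz": 0, "twist": 0},
    {"jaw": -1, "dx": -0.0067, "dy": 0.0034, "dz": 0, "twist": 0}
  ]
}}

```text
t: 9.47
eef_pos: [0.5583, 0.0795, 0.3128]
ee_rot: [-3.14, -0.001, -1.569]
force: [5.1, -3.0, 1.7]
width: 0.0186
gripper_force: 25.0
```

Call:
{"api": "move_arm", "payload": {
  "increments": [
    {"jaw": -1, "dx": -0.0072, "dy": 0.0022, "dz": 0, "twist": 0},
    {"jaw": -1, "dx": -0.0074, "dy": 0.0011, "dz": 0, "twist": 0},
    {"jaw": -1, "dx": -0.0075, "dy": -0.0001, "dz": 0, "twist": 0},
    {"jaw": -1, "dx": -0.0055, "dy": -0.001, "dz": 0, "twist": 0},
    {"jaw": -1, "dx": 0, "dy": 0, "dz": 0, "twist": 0}
  ]
}}

```text
t: 9.88
eef_pos: [0.5551, 0.1087, 0.3127]
ee_rot: [3.14, -0.0, -1.568]
force: [-3.3, 1.4, 9.2]
width: 0.0186
gripper_force: 25.0
```

Call:
{"api": "move_arm", "payload": {
  "increments": [
    {"jaw": -1, "dx": -0.0023, "dy": -0.0005, "dz": 0, "twist": 0},
    {"jaw": -1, "dx": -0.0023, "dy": -0.0008, "dz": 0, "twist": 0},
    {"jaw": -1, "dx": 0, "dy": 0, "dz": 0, "twist": 0}
  ]
}}

```text
t: 10.13
eef_pos: [0.5557, 0.1113, 0.3126]
ee_rot: [3.138, -0.003, -1.569]
force: [-6.4, -6.6, 10.9]
width: 0.0183
gripper_force: 25.0
```

Call:
{"api": "move_arm", "payload": {
  "increments": [
    {"jaw": -1, "dx": -0.0023, "dy": -0.0008, "dz": 0, "twist": 0},
    {"jaw": -1, "dx": 0, "dy": 0, "dz": 0, "twist": 0}
  ]
}}

```text
t: 10.3
eef_pos: [0.5558, 0.1117, 0.3126]
ee_rot: [3.136, -0.007, -1.569]
force: [-7.3, -14.7, 12.7]
width: 0.0183
gripper_force: 25.0
```

Call:
{"api": "move_arm", "payload": {
  "increments": [
    {"jaw": -1, "dx": -0.0022, "dy": -0.0009, "dz": 0, "twist": 0},
    {"jaw": -1, "dx": 0, "dy": 0, "dz": 0, "twist": 0}
  ]
}}

```text
t: 10.47
eef_pos: [0.556, 0.1121, 0.3126]
ee_rot: [3.134, -0.01, -1.57]
force: [-9.1, -20.6, 13.9]
width: 0.018
gripper_force: 25.0
```

It's against the stop: the force is rising with no motion. Release and rise.

Call:
{"api": "move_arm", "payload": {
  "increments": [
    {"jaw": -0.2, "dx": 0, "dy": 0, "dz": 0, "twist": 0},
    {"jaw": -0.2, "dx": 0, "dy": 0, "dz": 0, "twist": 0},
    {"jaw": -0.2, "dx": 0, "dy": 0, "dz": 0, "twist": 0},
    {"jaw": -0.2, "dx": 0, "dy": 0, "dz": -0.01, "twist": 0},
    {"jaw": -0.2, "dx": 0, "dy": 0, "dz": -0.01, "twist": 0},
    {"jaw": -0.2, "dx": 0, "dy": 0, "dz": -0.015, "twist": 0},
    {"jaw": -0.2, "dx": 0, "dy": 0, "dz": -0.02, "twist": 0},
    {"jaw": 0.2, "dx": 0, "dy": 0, "dz": -0.02, "twist": 0},
    {"jaw": 0.2, "dx": 0, "dy": 0, "dz": 0, "twist": 0}
  ]
}}

```text
t: 11.22
eef_pos: [0.5602, 0.1173, 0.3927]
ee_rot: [-3.135, 0.002, -1.568]
force: [0.8, -0.6, 1.1]
width: 0.0434
gripper_force: 0.0
```

Run:
```python
from h import *
look('wrist',['wheel_axis','wheel_grip','lever_grip','lever_handle','lever_hinge'],'w4.png')
s=arm.get_state();print({k:np.round(s[k],4) for k in('t','eef_pos','ee_rot')})
```

```text
wrist wheel_axis [0.5974 0.0979 0.267 ] 0.91
wrist wheel_grip [0.5555 0.1091 0.2647] 0.95
wrist lever_grip [ 0.4933 -0.0299  0.049 ] 0.87
wrist lever_handle [0.4911 0.0171 0.0437] 0.94
{'t': np.float64(11.5167), 'eef_pos': array([0.5585, 0.1168, 0.3865]), 'ee_rot': array([ 3.1403e+00, -5.0000e-04, -1.5687e+00])}
```

View pics/w4.png

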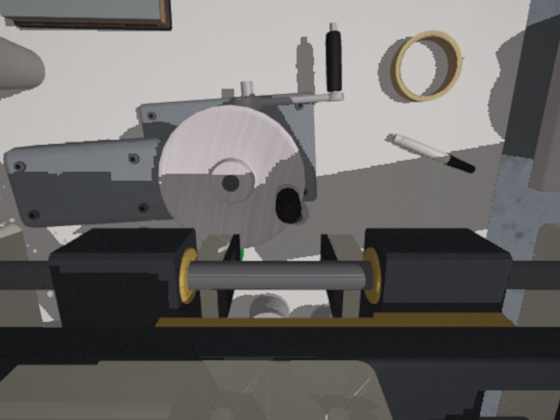

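The wheel handle now sits at (290,207), a little past its starting bearing, so it made a full turn. The lever handle is at (334,62). Going over the lever handle.

Call:
{"api": "move_arm", "payload": {
  "increments": [
    {"jaw": 0.2, "dx": 0.015, "dy": 0.0065, "dz": 0, "twist": 0},
    {"jaw": 0.2, "dx": 0.026, "dy": 0.0115, "dz": 0, "twist": 0},
    {"jaw": 0.2, "dx": 0.026, "dy": 0.0115, "dz": 0, "twist": 0},
    {"jaw": 0.2, "dx": 0.026, "dy": 0.0115, "dz": 0, "twist": 0},
    {"jaw": 0.2, "dx": 0.026, "dy": 0.0115, "dz": 0, "twist": 0},
    {"jaw": 0.2, "dx": 0.026, "dy": 0.0115, "dz": 0.02, "twist": 0},
    {"jaw": 0.2, "dx": 0, "dy": 0, "dz": 0.035, "twist": 0},
    {"jaw": 0.2, "dx": 0, "dy": 0, "dz": 0.035, "twist": 0},
    {"jaw": 0.2, "dx": 0, "dy": 0, "dz": 0.035, "twist": 0},
    {"jaw": 0.2, "dx": 0, "dy": 0, "dz": 0.03, "twist": 0},
    {"jaw": 0.2, "dx": 0, "dy": 0, "dz": 0, "twist": 0},
    {"jaw": 0.2, "dx": 0, "dy": 0, "dz": 0, "twist": 0}
  ]
}}

```text
t: 12.52
eef_pos: [0.4943, -0.029, 0.2315]
ee_rot: [3.138, -0.002, -1.569]
force: [0.6, -0.1, 1.1]
width: 0.0528
gripper_force: 0.0
```

Run:
```python
from h import *
look('wrist',['lever_grip','lever_handle'],'w5.png')
s=arm.get_state();print({k:np.round(s[k],4) for k in('t','eef_pos','ee_rot')})
```

```text
wrist lever_grip [ 0.4942 -0.0325  0.0521] 0.92
wrist lever_handle [0.4925 0.0144 0.0443] 0.84
{'t': np.float64(12.6667), 'eef_pos': array([ 0.4962, -0.0282,  0.2343]), 'ee_rot': array([-3.1385e+00,  4.0000e-04, -1.5683e+00])}
```

View pics/w5.png

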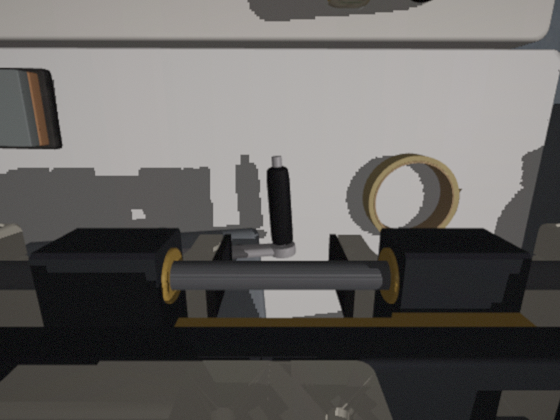

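The handle lies at (280,205), between the open fingers, and the ring at (412,200) is clear. Descend and grip.

Call:
{"api": "move_arm", "payload": {
  "increments": [
    {"jaw": 0.2, "dx": 0.001, "dy": 0.001, "dz": 0.015, "twist": 0},
    {"jaw": 0.2, "dx": 0, "dy": 0, "dz": 0.02, "twist": 0},
    {"jaw": 0.2, "dx": 0, "dy": 0, "dz": 0.02, "twist": 0},
    {"jaw": 0.2, "dx": 0, "dy": 0, "dz": 0.02, "twist": 0},
    {"jaw": 0.2, "dx": 0, "dy": 0, "dz": 0.02, "twist": 0},
    {"jaw": 0.2, "dx": 0, "dy": 0, "dz": 0.015, "twist": 0},
    {"jaw": 0.2, "dx": 0, "dy": 0, "dz": 0.015, "twist": 0},
    {"jaw": 0.2, "dx": 0, "dy": 0, "dz": 0.01, "twist": 0},
    {"jaw": 0.2, "dx": 0, "dy": 0, "dz": 0, "twist": 0},
    {"jaw": 0.2, "dx": 0, "dy": 0, "dz": 0, "twist": 0}
  ]
}}

```text
t: 13.5
eef_pos: [0.4951, -0.0291, 0.0983]
ee_rot: [-3.14, 0.0, -1.568]
force: [0.1, 0.2, -0.2]
width: 0.0525
gripper_force: 0.0
```

Call:
{"api": "move_arm", "payload": {
  "increments": [
    {"jaw": -1, "dx": 0, "dy": 0, "dz": 0, "twist": 0},
    {"jaw": -1, "dx": 0, "dy": 0, "dz": 0, "twist": 0},
    {"jaw": -1, "dx": 0, "dy": 0, "dz": 0, "twist": 0},
    {"jaw": -1, "dx": 0, "dy": 0, "dz": 0, "twist": 0},
    {"jaw": -1, "dx": 0, "dy": 0, "dz": 0, "twist": 0},
    {"jaw": -1, "dx": 0, "dy": 0, "dz": 0, "twist": 0},
    {"jaw": -1, "dx": 0, "dy": 0, "dz": 0, "twist": 0}
  ],
  "force": 40
}}

```text
t: 14.08
eef_pos: [0.4944, -0.0293, 0.0974]
ee_rot: [-3.141, 0.0, -1.568]
force: [1.2, 0.2, 0.2]
width: 0.02
gripper_force: 39.7
```

Run:
```python
from h import *
s=arm.get_state();print({k:np.round(s[k],4) for k in('t','eef_pos','ee_rot','force','width')})
a=np.linspace(0,np.pi/2,25);R=.115;yaw=.04
x=R*(1-np.cos(a))
print(np.round(np.c_[a[1:],-np.diff(x)*1e3,-R*np.diff(np.sin(a))*1e3],1).tolist())
look('top',['wheel_grip','lever_grip','lever_hinge']);look('scene',['lever_grip','lever_hinge'])
```

```text
{'t': np.float64(14.0833), 'eef_pos': array([ 0.4944, -0.0293,  0.0974]), 'ee_rot': array([-3.1409,  0.    , -1.568 ]), 'force': array([1.1838, 0.2071, 0.2397]), 'width': np.float64(0.02)}
[[0.1, -0.2, -7.5], [0.1, -0.7, -7.5], [0.2, -1.2, -7.4], [0.3, -1.7, -7.3], [0.3, -2.2, -7.2], [0.4, -2.7, -7.0], [0.5, -3.1, -6.9], [0.5, -3.5, -6.6], [0.6, -4.0, -6.4], [0.7, -4.4, -6.1], [0.7, -4.8, -5.8], [0.8, -5.1, -5.5], [0.9, -5.5, -5.1], [0.9, -5.8, -4.8], [1.0, -6.1, -4.4], [1.0, -6.4, -4.0], [1.1, -6.6, -3.5], [1.2, -6.9, -3.1], [1.2, -7.0, -2.7], [1.3, -7.2, -2.2], [1.4, -7.3, -1.7], [1.4, -7.4, -1.2], [1.5, -7.5, -0.7], [1.6, -7.5, -0.2]]
top wheel_grip [0.5567 0.1084 0.2647] 0.42
top lever_hinge [ 0.6117 -0.028   0.048 ] 0.71
```

Call:
{"api": "move_arm", "payload": {
  "increments": [
    {"jaw": -1, "dx": 0, "dy": -0.0002, "dz": -0.0075, "twist": 0},
    {"jaw": -1, "dx": 0, "dy": -0.0007, "dz": -0.0075, "twist": 0},
    {"jaw": -1, "dx": 0, "dy": -0.0012, "dz": -0.0074, "twist": 0},
    {"jaw": -1, "dx": -0.0001, "dy": -0.0017, "dz": -0.0073, "twist": 0},
    {"jaw": -1, "dx": -0.0001, "dy": -0.0022, "dz": -0.0072, "twist": 0},
    {"jaw": -1, "dx": -0.0001, "dy": -0.0027, "dz": -0.007, "twist": 0}
  ]
}}

```text
t: 14.93
eef_pos: [0.5029, -0.0288, 0.1417]
ee_rot: [-3.141, 0.001, -1.569]
force: [4.7, 3.2, -8.3]
width: 0.0199
gripper_force: 39.7
```

Call:
{"api": "move_arm", "payload": {
  "increments": [
    {"jaw": -1, "dx": -0.0001, "dy": -0.0031, "dz": -0.0069, "twist": 0},
    {"jaw": -1, "dx": -0.0001, "dy": -0.0035, "dz": -0.0066, "twist": 0},
    {"jaw": -1, "dx": -0.0002, "dy": -0.004, "dz": -0.0064, "twist": 0},
    {"jaw": -1, "dx": -0.0002, "dy": -0.0044, "dz": -0.0061, "twist": 0},
    {"jaw": -1, "dx": -0.0002, "dy": -0.0048, "dz": -0.0058, "twist": 0},
    {"jaw": -1, "dx": -0.0002, "dy": -0.0051, "dz": -0.0055, "twist": 0}
  ]
}}

```text
t: 15.43
eef_pos: [0.5268, -0.0274, 0.178]
ee_rot: [3.139, 0.001, -1.57]
force: [2.2, 6.2, -10.8]
width: 0.0199
gripper_force: 39.7
```

Call:
{"api": "move_arm", "payload": {
  "increments": [
    {"jaw": -1, "dx": -0.0004, "dy": -0.0055, "dz": -0.0051, "twist": 0},
    {"jaw": -1, "dx": -0.0004, "dy": -0.0058, "dz": -0.0048, "twist": 0},
    {"jaw": -1, "dx": -0.0004, "dy": -0.0061, "dz": -0.0044, "twist": 0},
    {"jaw": -1, "dx": -0.0004, "dy": -0.0064, "dz": -0.004, "twist": 0},
    {"jaw": -1, "dx": -0.0004, "dy": -0.0066, "dz": -0.0035, "twist": 0},
    {"jaw": -1, "dx": -0.0004, "dy": -0.0069, "dz": -0.0031, "twist": 0}
  ]
}}

```text
t: 15.93
eef_pos: [0.5619, -0.025, 0.2022]
ee_rot: [3.134, 0.001, -1.57]
force: [-6.9, 8.5, -1.8]
width: 0.0203
gripper_force: 39.9
```

Call:
{"api": "move_arm", "payload": {
  "increments": [
    {"jaw": -1, "dx": -0.0004, "dy": -0.007, "dz": -0.0027, "twist": 0},
    {"jaw": -1, "dx": -0.0004, "dy": -0.0072, "dz": -0.0022, "twist": 0},
    {"jaw": -1, "dx": -0.0004, "dy": -0.0073, "dz": -0.0017, "twist": 0},
    {"jaw": -1, "dx": -0.0004, "dy": -0.0074, "dz": -0.0012, "twist": 0}
  ]
}}

```text
t: 16.27
eef_pos: [0.5913, -0.0229, 0.211]
ee_rot: [3.136, 0.001, -1.569]
force: [-8.4, 11.4, 4.7]
width: 0.0204
gripper_force: 39.8
```

Call:
{"api": "move_arm", "payload": {
  "increments": [
    {"jaw": -1, "dx": -0.001, "dy": -0.0075, "dz": -0.0007, "twist": 0},
    {"jaw": -1, "dx": -0.001, "dy": -0.0075, "dz": -0.0002, "twist": 0},
    {"jaw": -1, "dx": 0, "dy": 0, "dz": 0, "twist": 0},
    {"jaw": -1, "dx": 0, "dy": 0, "dz": 0, "twist": 0}
  ]
}}

```text
t: 16.6
eef_pos: [0.6077, -0.0214, 0.2125]
ee_rot: [3.139, 0.0, -1.569]
force: [-3.2, 4.6, 4.8]
width: 0.0204
gripper_force: 39.8
```

Run:
```python
from h import *
from scipy.optimize import least_squares
s=arm.get_state();p=s['eef_pos'];print({k:np.round(s[k],4) for k in('t','eef_pos','force')})
P=np.array([(.4944,.0974),(.5029,.1417),(.5268,.178),(.5619,.2022),(.5913,.211),(p[0],p[2])])
r=least_squares(lambda c:np.hypot(*(P-c).T)-.115,[.61,.097]);print(r.x,r.fun*1e3,'angle',np.arctan2(p[2]-r.x[1],r.x[0]-p[0]))
look('scene',['lever_grip','lever_hinge','tin','wheel_grip'],'s2.png');look('top',['lever_grip','lever_hinge','wheel_grip'])
im=cv2.imread('pics/s2.png')[170:330,220:390];cv2.imwrite('pics/s2c.png',cv2.resize(im,None,fx=3.5,fy=3.5,interpolation=cv2.INTER_CUBIC))
```

```text
{'t': np.float64(16.6), 'eef_pos': array([ 0.6077, -0.0214,  0.2125]), 'force': array([-3.2109,  4.6278,  4.7735])}
[0.60921166 0.09751656] [-0.1882759   0.12752269  0.19230291 -0.12173281 -0.11171112  0.03778696] angle 1.5577809647328829
scene lever_grip [ 0.6083 -0.0247  0.1627] 0.39
scene lever_hinge [ 0.6119 -0.0214  0.0428] 0.98
scene lever_hinge [ 0.368   0.3739 -0.0017] 0.72
scene tin [ 0.4767  0.4042 -0.0008] 0.79
scene tin [ 6.646e-01  2.650e-01 -1.000e-04] 0.65
scene tin [0.6037 0.0968 0.0965] 0.63
scene wheel_grip [0.5608 0.1101 0.2646] 0.45
```

View pics/s2c.png

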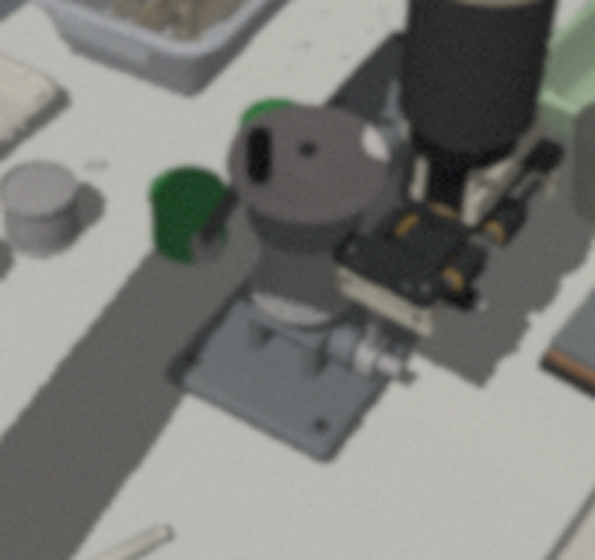

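The crop shows the lever upright in the gripper at about (430,290), the seaming roll swung out at (215,225) and the tin raised under the head. The circle fit gives 1.56 rad. I'll make a 1 mm trim, let it settle and hand in.

Call:
{"api": "move_arm", "payload": {
  "increments": [
    {"jaw": -1, "dx": 0, "dy": -0.001, "dz": 0, "twist": 0},
    {"jaw": -1, "dx": 0, "dy": 0, "dz": 0, "twist": 0},
    {"jaw": -1, "dx": 0, "dy": 0, "dz": 0, "twist": 0},
    {"jaw": -1, "dx": 0, "dy": 0, "dz": 0, "twist": 0},
    {"jaw": -1, "dx": 0, "dy": 0, "dz": 0, "twist": 0},
    {"jaw": -1, "dx": 0, "dy": 0, "dz": 0, "twist": 0}
  ]
}}

```text
t: 17.55
eef_pos: [0.6074, -0.0215, 0.2124]
ee_rot: [3.137, 0.0, -1.569]
force: [-7.2, 6.4, 5.6]
width: 0.0203
gripper_force: 39.9
```

Run:
```python
from h import *
s=arm.get_state();print(np.round(s['eef_pos'],4),np.round(s['force'],1),s['width']);print(arm.job_done())
```

```text
[ 0.6074 -0.0215  0.2124] [-7.2  6.4  5.6] 0.020270706307087112
the job is handed in; nothing more can be done
None
```

I wound the handwheel clockwise about one full turn to its stop, then swung the lift lever upright (about 1.56 rad by fit). I handed the job in at about 17.6 s with the gripper still holding the lever there; no verdict came back.

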